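# Check-weigh a packed case on the narrow balance pan

## Task

Weigh the closed aluminium case: lay it across the small raised pan inside the open-topped draught shield so that it stays there level by itself, resting on the pan alone. Its contents are packed towards one end (you cannot see which), so you have to find its balance point. Then, with the case let go and balancing, push the shield's door fully shut until its catch snaps home; do not disturb the travel mug, the spray can or the white tub.

Things in the scene. Friction and masses are not known exactly. Their poses are not given: they have to be found in the camera images.
- case_mid (a point): centre of the loose closed case, an aluminium box with black end caps, 170 mm long (x), 40 wide (y), 40 high (z), 0.5 to 0.7 kg, lying flat on the bench at any yaw. Contents fixed inside, packed towards one end: the balance point lies on the long axis, 18 to 38 mm from this centre, towards either end (both look alike). Grip it across the 40 mm width, anywhere along it
- pan_top (a point): centre of the top of the fixed flat steel pan: 36 mm along x, only 20 along y, 78 mm above the bench, on a post; the scale housing (110 x 150 mm) is 36 mm below. x, y: axes of the balance. The pan is at the middle of the open-topped shield: inside 196 mm (x) by 296 mm (y), walls up to 135 mm above the bench. The case goes in with its length along y, either way round
- door (a joint): angle of the shield's clear end door, rad: 0 = fully shut on its stop, grows as it swings outwards; starts at 0.9 to 1.35. It swings almost freely and stays where it is left. At about 0.1 rad a sprung roller catch begins to resist with roughly 5 N at the free edge; past the roller (below 0.03) the catch draws the door home to 0
- door_hinge (a point): point on the door's upright hinge line, 94 mm above the bench, at the -x, -y corner of the shield (axes of pan_top). It turns with the door: x points along the door from the hinge to its free edge (188 mm long), y is the way the door is pushed to shut it (with the door shut, into the shield)
- door_push (a point): centre of the black push plate (40 mm wide, 60 high) on the door's outer face, 150 mm from the hinge, 94 mm above the bench; the door's top edge is 128 mm above the bench. Axes as door_hinge: push towards its +y
- travel_mug: bystander: red travel mug, 164 mm high, origin at its underside
- spray: bystander: spray can, 60 mm in diameter, 178 mm high, origin at its underside
- tub: bystander: small white lidded tub, 64 mm in diameter, 66 mm high, origin at its underside

How it is judged:
By the outcome, as a careful person would: the job done as asked, in the order asked, and still so for the second after the job is handed in, with the robot touching nothing.
It also fails if it takes over 64 s, if anything falls off the work surface, if the arm or the gripper's body presses on something with over 40 N, if the wrist force passes 120 N, or if a joint passes its speed limit or range.

## Robot

A 6-joint arm with a two-finger parallel gripper is mounted at the origin on a cart in front of the work surface, level with it; the furniture and walls round the work are solid. World frame = base frame: x ahead of the robot, y to its left, z up, the work surface at z = 0. Lengths are in mm, angles in degrees, forces in N, time in s.
With the tool pointing down it reaches from about 350 to 975 mm from the base axis. Payload 7.1 kg.
Tool frame: the origin (TCP) lies midway between the tips of the shut fingers; the grasp point (between the pads) lies 19 mm behind it; y points along the fingers, x is the direction in which the jaws open and shut, and the axes are right-handed (so a half turn about y gives the same grasp; the last joint's range is limited). The gripper opens to 88 mm and grips with 3 to 60 N. Pads are 20 mm wide; open, the fingers measure 115 mm over their backs; the gripper's body (75 mm by 178 mm) begins 61 mm behind the grasp point.
Start: joints at [69.156, 24.242, 93.386, -0, 62.372, -1.089], TCP at [211.223, 588.209, 222.675] pointing down, gripper open.
Joint ranges: [-172.04, 172.04], [-51.8, 120.97], [4.93, 147.93], [-75.15, 255.16], [6.16, 154.13], [-145.62, 145.62]. Speed limits (degrees/s): [136.94, 136.94, 172.46, 180, 180, 180].

## Interface

Orientations are given as a 3x3 rotation matrix whose columns are the frame's x, y, z axes.
In Python, from bench import get_obs, read_camera, finish_job, silhouettes, mark_of gives the robot as it stands.
- The arm moves only by the shell command python3 -m jog 'ROWS' [FORCE]. ROWS is a JSON object of lists of equal length, an entry for each row: "travel": the shift along the world's x, y, z in mm, a list of three; "yaw": the turn about the world's z in rad; "claw": the closure, from -1 (fully open) to 1 (shut). In form: {"travel": [[tx, ty, tz], ...], "yaw": [yaw, ...], "claw": [claw, ...]}. A call has 1 to 12 rows; each row is the pose to reach, as a shift and turn from the pose commanded when the call began; what a row does not reach only later rows make up. A row lasts 1/12 s, in which the tool goes at most 41.7 mm and 7.16 degrees, less where a joint would pass 70% of its speed; a pose out of reach is approached as far as the arm can. A call with a gripper value outside its range is refused whole. The fingers move at their own pace and stop on an object; FORCE is the grip in N (left out, the last holds). Time passes only in rows, so rows that repeat a pose let the fingers close. It gives the time, the measured TCP pose, the force and the opening at its end, in the units of the state.
- get_obs(): the state, without advancing time (a new reading comes with each control period).
- read_camera(name): name is "scene" or "top" or "wrist"; returns a dict with "pixels" (420x560x3 uint8, red, green, blue), "mtx" (3x3 intrinsics, pixels), "k1" (the pictures are not rectified: a ray, as slopes to the right and down, at radius r is drawn at 1 + k1 r^2 times it, then the intrinsics apply), "rvec" (rotation vector, rad) and "tvec" (3), from world to camera coordinates, as OpenCV has them; the wrist camera has in their place "tool_from_camera" (4x4, takes a point from camera to tool coordinates, whose origin is the TCP and whose axes are the tool frame's). Camera axes: x right, y down, z forward; pixel columns grow to the right and rows downward; lengths in mm; the calibration is good to about 2 mm. A picture is of the moment at which its call begins: read the wrist's pose just before it. There is no depth.
- finish_job(): hands the job in, once; it reports no verdict.
Trained networks look in the newest picture that a camera, given by its name, has taken for a name from the list of things; names that differ only in an ending like _2 or _b are one class to them, and where a whole thing is asked for, a point or a joint stands for the part that bears it (a point fixed in the world has none). Each returns a list of dicts, best first, with "conf" (0 to 1); they miss things now and then, are a little off and sometimes report something else, mostly with a low value. They report only what shows in the picture. A call takes as long as a camera call.
- silhouettes(camera, target): "pixels" (420x560 bool, what is visible of it) and "extent" ([left, top, width, height] as shares, 0 to 1, of the picture: columns of its width, rows of its height, round what is visible of it).
- mark_of(camera, target): "centre" ([column, row] as shares, 0 to 1, of the picture: columns of its width, rows of its height: a listed point, or the origin of a listed thing).
The state is a dict: "t": time; "joints": joint angles; "qd": joint speeds; "tau": joint torques, N m; "tool_pos": TCP position; "tcp_rot": TCP orientation; "wrist_force": force on the tool from outside, world axes, zero at the start; "moment": the same for the moment, N m; "finger_gap": finger opening in mm.
Only numpy, scipy, OpenCV 4.12 (cv2) and the standard library are available. Lean on these libraries where they do the work, as an engineer would, in place of code of your own. Each camera call takes 0.05 s, during which the arm holds its last target.

## Working session

There is one attempt and no reset: what is moved stays moved. The work goes in short steps, Python scripts to look and compute and a shell command to move; the robot and the scene stay as the last step left them, time stands still between calls to the robot, and variables do not carry over. Pictures are saved under pics/ and viewed, and the job is handed in when it is done.

```bash
ls; mkdir -p pics; python3 - <<'E'
from bench import *
import cv2
o=get_obs(); print(o)
for n in("scene","top","wrist"):
    c=read_camera(n); cv2.imwrite(f"pics/{n}0.png",c["pixels"][:,:,::-1])
    for k in c:
        if k!="pixels":print(k,c[k])
E
```

```text
pics
{'t': 0.0, 'joints': array([ 6.91554393e+01,  2.42837161e+01,  9.34325960e+01,  1.17960797e-03,
        6.23741359e+01, -1.08954877e+00]), 'qd': array([-0.08137833, -0.00076965, -0.02411777,  0.00170529,  0.06745281,
       -0.04146878]), 'tau': array([-7.11500034e-04, -5.44629300e+01, -2.73660976e+01,  6.43116049e-02,
        2.29277147e-02, -1.04169035e-04]), 'tool_pos': array([211.023338  , 587.68246779, 221.90153262]), 'tcp_rot': array([[ 3.38007588e-01, -5.78771395e-04, -9.41143207e-01],
       [ 9.41142062e-01, -1.46880178e-03,  3.38008080e-01],
       [-1.57798223e-03, -9.99998754e-01,  4.82399570e-05]]), 'wrist_force': array([ 0.42708448,  0.11521711, -0.2185454 ]), 'moment': array([-0.0144346 ,  0.02450839, -0.05261437]), 'finger_gap': 87.66098975862727}
mtx [[447.11322513   0.         275.94697248]
 [  0.         447.11322513 208.59540014]
 [  0.           0.           1.        ]]
k1 -0.0839882049061072
rvec [ 2.00188913 -1.16080055  0.58503537]
tvec [-343.35291868  338.36123683  805.25915657]
mtx [[429.57026698   0.         272.74053952]
 [  0.         429.57026698 201.94739148]
 [  0.           0.           1.        ]]
k1 -0.12671579772217756
rvec [ 1.79160991 -2.34937681  0.32954287]
tvec [  57.80398493  570.06352202 1103.1862743 ]
mtx [[357.21059012   0.         283.30501733]
 [  0.         357.21059012 208.77167517]
 [  0.           0.           1.        ]]
k1 -0.04754201208964145
tool_from_camera [[ 9.99999029e-01 -8.95420238e-04 -1.06804064e-03  5.38578719e-01]
 [ 8.08729281e-04 -2.51315731e-01  9.67904824e-01 -1.61391273e+02]
 [-1.13509698e-03 -9.67904748e-01 -2.51314763e-01  6.77310597e+01]
 [ 0.00000000e+00  0.00000000e+00  0.00000000e+00  1.00000000e+00]]
```

View pics/scene0.png

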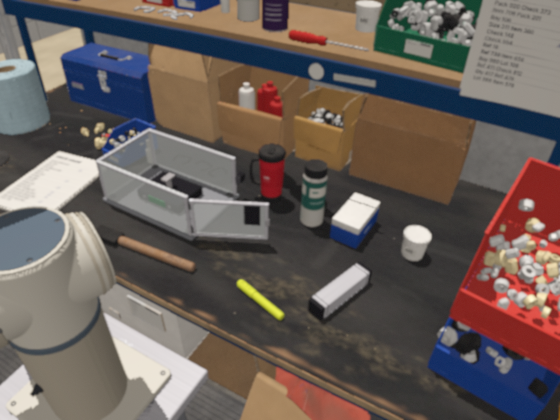

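View pics/top0.png

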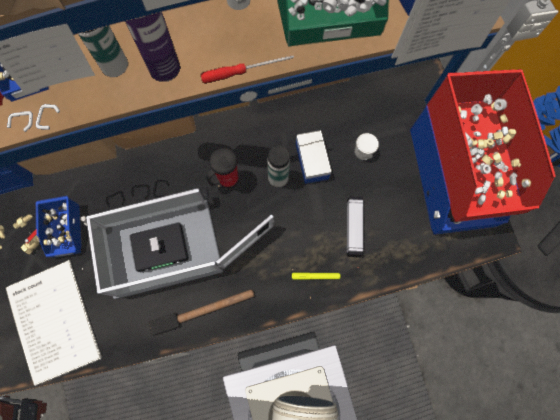

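View pics/wrist0.png

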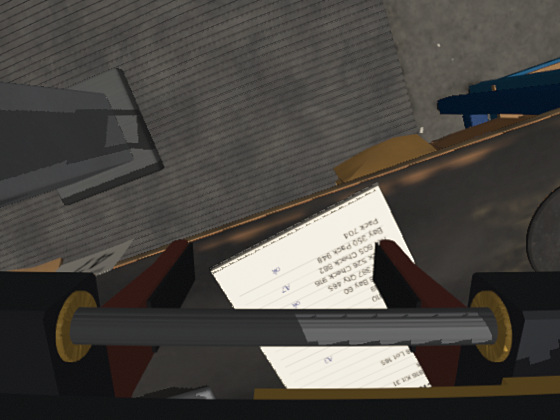

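The shield is at top-image (155,243), with its door open at (245,240) and the case at (355,226). The mug is at (225,167), the can at (278,167) and the tub at (367,147).

```bash
cat > h.py <<'E'
import numpy as np,cv2
from bench import *
def cam(n):
    o=get_obs(); c=read_camera(n)
    if n=="wrist":
        T=np.eye(4);T[:3,:3]=o["tcp_rot"];T[:3,3]=o["tool_pos"]
        W=T@np.array(c["tool_from_camera"]); c["R"]=W[:3,:3].T;c["t"]=-W[:3,:3].T@W[:3,3]
    else:
        c["R"]=cv2.Rodrigues(np.array(c["rvec"],float))[0];c["t"]=np.array(c["tvec"],float).ravel()
    c["D"]=np.array([c["k1"],0,0,0.]);c["K"]=np.array(c["mtx"],float)
    return c
def ray(c,px):
    p=cv2.undistortPoints(np.array(px,float).reshape(-1,1,2),c["K"],c["D"]).reshape(-1,2)
    d=np.c_[p,np.ones(len(p))]@c["R"]; return -c["R"].T@c["t"],d
def atz(c,px,z):
    o,d=ray(c,px); return o+d*((z-o[2])/d[:,2])[:,None]
def proj(c,P):
    return cv2.projectPoints(np.array(P,float).reshape(-1,1,3),cv2.Rodrigues(c["R"])[0],c["t"],c["K"],c["D"])[0].reshape(-1,2)
def tri(cs,pxs):
    A=np.zeros((3,3));b=np.zeros(3)
    for c,p in zip(cs,pxs):
        o,d=ray(c,[p]);d=d[0]/np.linalg.norm(d[0]);M=np.eye(3)-np.outer(d,d);A+=M;b+=M@o
    return np.linalg.solve(A,b)
E
python3 - <<'E'
from h import *
np.set_printoptions(precision=1,suppress=True)
Z={"case_mid":20,"pan_top":78,"door_hinge":94,"door_push":94,"travel_mug":0,"spray":0,"tub":0}
cs={n:cam(n) for n in("scene","top")}
for t in Z:
    r={}
    for n in cs:
        m=mark_of(n,t)
        if m:
            r[n]=np.array(m[0]["centre"])*[560,420]
            print(t,n,m[0]["conf"],r[n],atz(cs[n],[r[n]],Z[t])[0])
    if len(r)==2: print("   tri",tri([cs[n] for n in r],[r[n] for n in r]))
for n in cs:
  s=silhouettes(n,"case_mid")
  if s:
    m=s[0]["pixels"].astype(np.uint8)
    h=cv2.findContours(m,0,2)[0];h=max(h,key=cv2.contourArea)
    print(n,s[0]["conf"],m.sum(),cv2.minAreaRect(h)); 
    b=cv2.boxPoints(cv2.minAreaRect(h)); print(atz(cs[n],b,40))
for n in cs:
    c=cs[n]; cv2.imwrite(f"pics/crop_{n}.png",cv2.resize(c["pixels"][:,:,::-1][ (120,90)[n=="scene"]:(310,330)[n=="scene"], 80:400],None,fx=2.4,fy=2.4,interpolation=2))
E
```

```text
case_mid scene 0.88 [336.9 289.3] [ 445.3 -299.3   20. ]
case_mid top 0.66 [355.3 226.7] [ 447.7 -308.4   20. ]
   tri [ 444.4 -303.6   25. ]
pan_top scene 0.66 [170.7 176.4] [538.3 238.6  78. ]
pan_top top 0.68 [153.6 244.3] [535.8 248.1  78. ]
   tri [539.9 246.1  73.6]
door_hinge scene 0.76 [185.7 209.8] [429.1  98.9  94. ]
door_hinge top 0.56 [218.7 263.4] [437.   87.2  94. ]
   tri [431.5  91.7  97.1]
door_push scene 0.92 [252.  214.2] [496.8 -47.8  94. ]
door_push top 0.79 [263.4 228. ] [497.8 -50.8  94. ]
   tri [496.5 -49.7  95.4]
travel_mug scene 0.92 [269.4 199.8] [674.    4.2   0. ]
travel_mug top 0.65 [225.4 181.5] [686.1  18.7   0. ]
   tri [694.2  17.7 -19.2]
spray scene 0.9 [311.4 220.7] [ 651.9 -138.8    0. ]
spray top 0.83 [278.  179.2] [ 651.2 -135.     0. ]
   tri [ 653.1 -136.6   -2.4]
tub scene 0.85 [410.7 256.4] [ 653.9 -412.6    0. ]
tub top 0.82 [364.1 152.4] [ 665.5 -413.7    0. ]
   tri [ 666.8 -414.    -9.2]
scene 0.89 1634 ((339.5, 290.5), (24.298004150390625, 73.73509979248047), 52.594642639160156)
[[ 356.7 -257.6   40. ]
 [ 544.  -316.8   40. ]
 [ 503.3 -367.5   40. ]
 [ 327.3 -305.5   40. ]]
top 0.66 1006 ((355.0, 226.0), (60.0, 16.0), 90.0)
[[ 536.8 -308.6   40. ]
 [ 524.5 -353.4   40. ]
 [ 359.5 -298.2   40. ]
 [ 371.6 -255.1   40. ]]
```

View pics/crop_top.png

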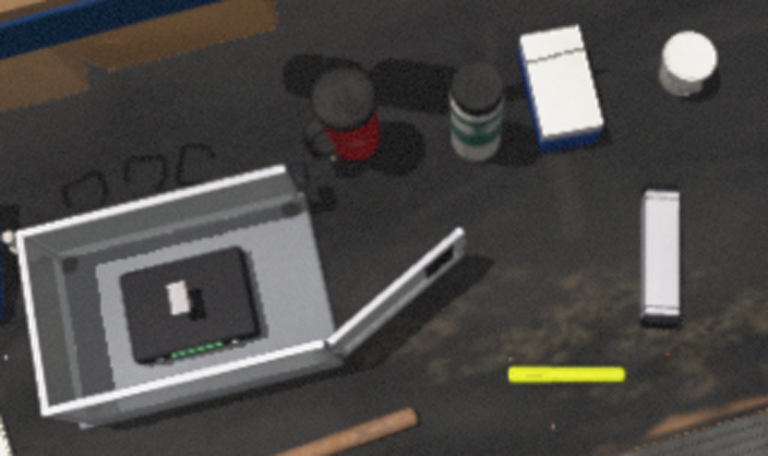

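View pics/crop_scene.png

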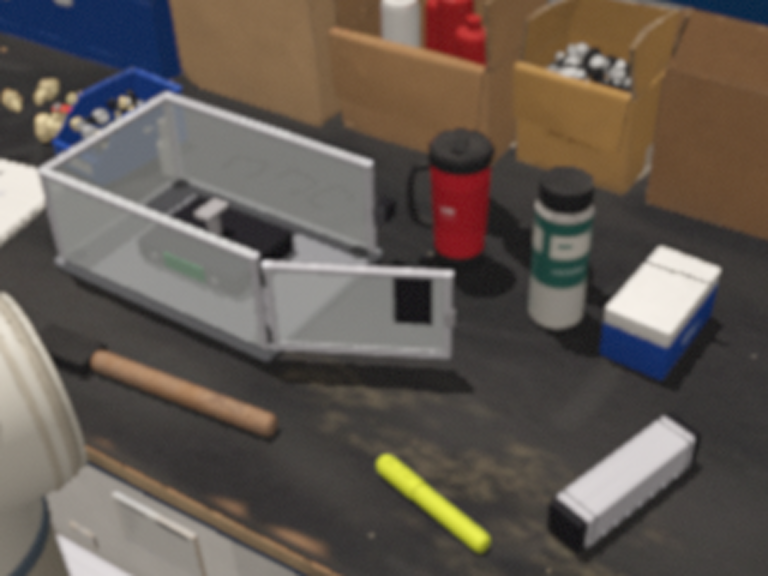

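```bash
python3 -m jog '{"travel":[[30,-28,10],[60,-57,20],[90,-85,30],[120,-113,40],[150,-141,50],[180,-170,60],[210,-198,60],[240,-227,60],[270,-255,60],[300,-283,60],[330,-312,60],[350,-330,60]],"yaw":[0,0,0,0,0,0,0,0,0,0,0,0],"claw":[-1,-1,-1,-1,-1,-1,-1,-1,-1,-1,-1,-1]}'
python3 -m jog '{"travel":[[25,-22,0],[40,-35,0],[40,-35,0],[40,-35,0]],"yaw":[0,0,0,0],"claw":[-1,-1,-1,-1]}'
python3 - <<'E'
from h import *
np.set_printoptions(precision=1,suppress=True)
c=cam("wrist");cv2.imwrite("pics/w1.png",c["pixels"][:,:,::-1])
Z={"pan_top":78,"door_hinge":94,"door_push":94}
for t in Z:
    for m in mark_of("wrist",t)[:2]:
        p=np.array(m["centre"])*[560,420];print(t,m["conf"],p,atz(c,[p],Z[t])[0])
E
```

```text
t: 2.05
tool_pos: [563.3, 255.5, 282.9]
tcp_rot: [[0.339, 0.001, -0.941], [0.941, -0.0, 0.339], [-0.0, -1.0, -0.001]]
wrist_force: [0.7, 1.3, -0.2]
finger_gap: 87.7
t: 2.38
tool_pos: [601.6, 222.4, 282.3]
tcp_rot: [[0.34, -0.001, -0.94], [0.94, 0.0, 0.34], [-0.0, -1.0, 0.001]]
wrist_force: [0.0, 0.5, -0.2]
finger_gap: 87.4
pan_top 0.66 [283.9 114.1] [536. 247.  78.]
door_hinge 0.71 [88.3 71.2] [435.3  88.1  94. ]
```

View pics/w1.png

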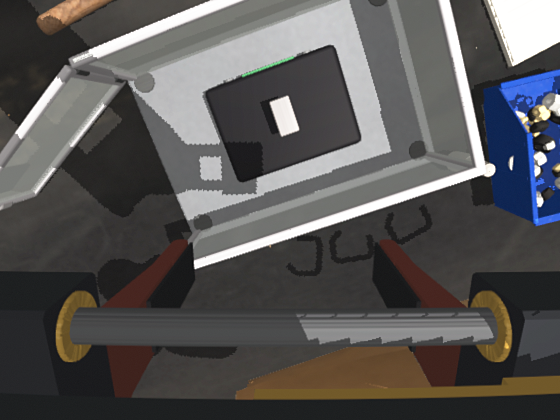

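The wrist view shows the pan clearly at (284,115), the housing around it, and the hinge corner at (75,65). I'll take the pan outline and the rim direction from this view.

```bash
python3 - <<'E'
from h import *
np.set_printoptions(precision=1,suppress=True)
c=cam("wrist");g=cv2.cvtColor(c["pixels"],cv2.COLOR_RGB2GRAY)
m=np.zeros_like(g);m[85:145,255:315]=(g[85:145,255:315]>150)
h=max(cv2.findContours(m,0,2)[0],key=cv2.contourArea)
P=atz(c,h.reshape(-1,2),78)[:,:2].astype(np.float32)
r=cv2.minAreaRect(P);print(r)
# corners of rim by eye: hinge(70,63?), +x-y (195,265), +x+y (487,168)
print(atz(c,[(193,266),(487,172)],135))
img=c["pixels"][60:170,180:390,::-1];cv2.imwrite("pics/pan.png",cv2.resize(img,None,fx=3.6,fy=3.6))
# housing corners at 42
print(atz(c,[(206,92),(333,46),(361,138),(238,181)],42))
c0=c
# case, better from top and scene views
for n in("top","scene"):
    c=cam(n);print(n,[ (q["conf"],np.array(q["centre"])*[560,420],atz(c,[np.array(q["centre"])*[560,420]],20)) for q in mark_of(n,"case_mid")[:1]])
E
```

```text
((537.7852172851562, 246.75848388671875), (19.377349853515625, 35.53958511352539), 89.46415710449219)
[[635.7 121.8 135. ]
 [641.3 401.1 135. ]]
[[484.  177.4  42. ]
 [486.2 320.7  42. ]
 [587.5 320.6  42. ]
 [586.5 174.3  42. ]]
top [(0.95, array([353.8, 227.1]), array([[ 447.8, -303.8,   20. ]]))]
scene [(0.74, array([339.5, 289.1]), array([[ 448.7, -304.1,   20. ]]))]
```

View pics/pan.png

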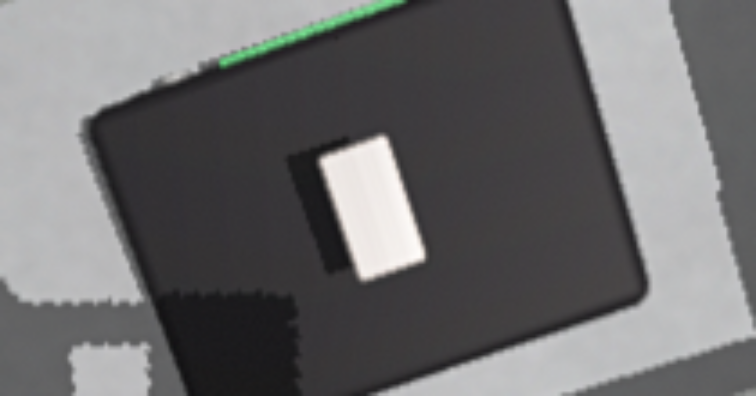

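```bash
python3 -m jog '{"travel":[[-5,-40,0],[-10,-81,0],[-15,-122,0],[-20,-163,0],[-25,-204,0],[-30,-245,0],[-35,-286,0],[-40,-327,0],[-45,-368,0],[-50,-409,0],[-55,-450,0],[-60,-491,0]],"yaw":[0,0,0,0,0,0,0,0,0,0,0,0],"claw":[-1,-1,-1,-1,-1,-1,-1,-1,-1,-1,-1,-1]}'
python3 -m jog '{"travel":[[-5,-30,-20],[-8,-60,-40],[-10,-66,-50],[-10,-66,-50],[-10,-66,-50]],"yaw":[0,0,0,0,0],"claw":[-1,-1,-1,-1,-1]}'
python3 - <<'E'
from h import *
np.set_printoptions(precision=1,suppress=True)
c=cam("wrist");cv2.imwrite("pics/w2.png",c["pixels"][:,:,::-1])
for m in mark_of("wrist","case_mid")[:2]:
        p=np.array(m["centre"])*[560,420];print(m["conf"],p,atz(c,[p],20)[0])
s=silhouettes("wrist","case_mid")
if s:
    h=max(cv2.findContours(s[0]["pixels"].astype(np.uint8),0,2)[0],key=cv2.contourArea)
    print(s[0]["conf"],cv2.minAreaRect(atz(c,h.reshape(-1,2),40)[:,:2].astype(np.float32)))
E
```

```text
t: 3.83
tool_pos: [540.7, -269.5, 283.0]
tcp_rot: [[0.338, 0.0, -0.941], [0.941, -0.0, 0.338], [0.0, -1.0, -0.001]]
wrist_force: [0.9, 0.4, -0.1]
finger_gap: 87.8
t: 4.25
tool_pos: [530.9, -333.1, 232.2]
tcp_rot: [[0.339, -0.001, -0.941], [0.941, 0.001, 0.339], [0.001, -1.0, 0.002]]
wrist_force: [1.1, -0.4, -0.0]
finger_gap: 88.2
0.68 [277.9  98.8] [ 449. -309.   20.]
0.65 ((450.0814514160156, -307.1542053222656), (41.55742645263672, 167.8858642578125), 71.2120132446289)
```

View pics/w2.png

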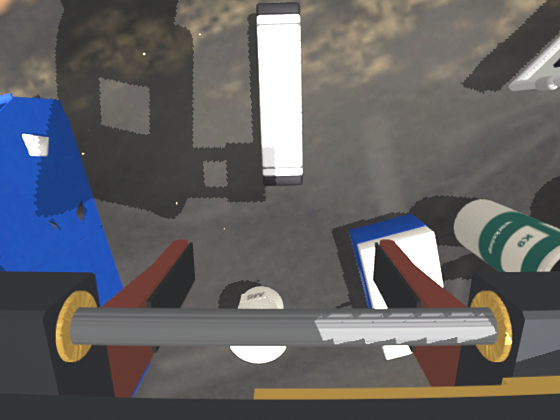

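```bash
python3 -m jog '{"travel":[[-40,12,0],[-81,25,-5],[-81,25,-46],[-81,25,-87],[-81,25,-128],[-81,25,-169],[-81,25,-205],[-81,25,-220],[-81,25,-226],[-81,25,-226],[-81,25,-226]],"yaw":[0.017,0.017,0.017,0.017,0.017,0.017,0.017,0.017,0.017,0.017,0.017],"claw":[-1,-1,-1,-1,-1,-1,-1,-1,-1,-1,-1]}'
python3 -m jog '{"travel":[[0,0,0],[0,0,0],[0,0,0],[0,0,0],[0,0,0],[0,0,0],[0,0,0],[0,0,0]],"yaw":[0,0,0,0,0,0,0,0],"claw":[1,1,1,1,1,1,1,1]}' 50
python3 - <<'E'
from h import *
o=get_obs();print(o["wrist_force"],o["moment"],o["finger_gap"],o["joints"])
E
```

```text
t: 5.32
tool_pos: [451.5, -308.9, 7.9]
tcp_rot: [[0.321, 0.002, -0.947], [0.947, -0.001, 0.321], [-0.001, -1.0, -0.002]]
wrist_force: [-0.2, -0.5, -0.2]
finger_gap: 87.8
t: 5.98
tool_pos: [450.3, -308.6, 6.7]
tcp_rot: [[0.322, 0.0, -0.947], [0.947, 0.0, 0.322], [0.0, -1.0, 0.0]]
wrist_force: [0.5, 1.4, 1.7]
finger_gap: 39.8
[0.47805138 1.37289314 1.73508603] [ 0.23313537 -0.02951066  0.05534879] 39.76490850981107 [-3.56838426e+01  3.70408323e+01  1.08998865e+02  2.98866277e-02
  3.39705039e+01 -1.06915036e+02]
```

Gripped (gap 39.8 mm). I'll lift a little and read the moment.

```bash
python3 -m jog '{"travel":[[0,0,10],[0,0,25],[0,0,35],[0,0,40],[0,0,40],[0,0,40],[0,0,40],[0,0,40]],"yaw":[0,0,0,0,0,0,0,0],"claw":[1,1,1,1,1,1,1,1]}'
cat > mom.py <<'E'
from h import *
np.set_printoptions(precision=3,suppress=True)
F=[];M=[]
for i in range(8):
    c=cam("wrist");o=get_obs();F.append(o["wrist_force"]);M.append(o["moment"])
F=np.array(F);M=np.array(M)
f=F.mean(0);m=M.mean(0)
print(f,F.std(0),m,M.std(0))
# M=r x F, F=(0,0,-W): Mx=-ry*W... r x (0,0,fz) = (ry fz, -rx fz)
R=o["tcp_rot"];fz=f[2]
r=np.array([-m[1]/fz,m[0]/fz,0])*1000
print("CoM offset world",r,"tool",R.T@r, o["tool_pos"],R[:,0],o["finger_gap"],o["t"])
cv2.imwrite("pics/mom%d.png"%int(o["t"]*10),c["pixels"][:,:,::-1])
c=cam("scene");cv2.imwrite("pics/ms%d.png"%int(o["t"]*10),cv2.resize(c["pixels"][180:350,200:480,::-1],None,fx=2.5,fy=2.5))
E
python3 mom.py
```

```text
t: 6.65
tool_pos: [449.8, -308.5, 46.1]
tcp_rot: [[0.322, -0.001, -0.947], [0.947, 0.001, 0.322], [0.0, -1.0, 0.001]]
wrist_force: [0.1, 0.0, -6.6]
finger_gap: 39.6
[ 0.111  0.158 -6.267] [0.303 0.551 0.676] [0.037 0.121 0.006] [0.026 0.044 0.027]
CoM offset world [19.27  -5.894  0.   ] tool [  0.623  -0.004 -20.142] [ 450.168 -308.761   46.559] [0.322 0.947 0.   ] 39.59762065454428 7.05
```

```bash
ls pics; python3 - <<'E'
import cv2,numpy as np,glob
a=cv2.imread(sorted(glob.glob("pics/mom*.png"))[-1]);b=cv2.imread(sorted(glob.glob("pics/ms*.png"))[-1])
cv2.imwrite("pics/comb1.png",np.vstack([cv2.resize(a,(400,300)),cv2.resize(b,(400,243))]))
E
```

```text
crop_scene.png
crop_top.png
mom70.png
ms70.png
pan.png
scene0.png
top0.png
w1.png
w2.png
wrist0.png
```

View pics/comb1.png

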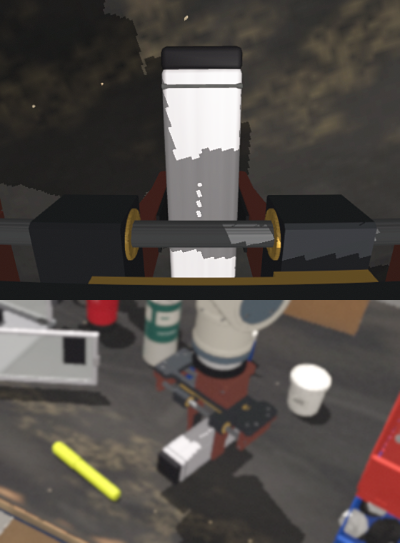

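```bash
python3 -m jog '{"travel":[[0,0,-15],[0,0,-28],[0,0,-36],[0,0,-40],[0,0,-40],[0,0,-40],[0,0,-40],[0,0,-40],[11,-4,-40],[21,-7,-40],[21,-7,-40],[21,-7,-40]],"yaw":[0,0,0,0,0,0,0,0,0,0,0,0],"claw":[1,1,1,1,1,0.2,-0.3,-0.5,-0.5,-0.5,-0.5,-0.5]}'
python3 -m jog '{"travel":[[0,0,0],[0,0,0],[0,0,0],[0,0,0],[0,0,0],[0,0,0],[0,0,15],[0,0,30],[0,0,40],[0,0,40],[0,0,40],[0,0,40]],"yaw":[0,0,0,0,0,0,0,0,0,0,0,0],"claw":[1,1,1,1,1,1,1,1,1,1,1,1]}' 50
python3 mom.py; python3 mom.py
```

```text
t: 8.1
tool_pos: [472.1, -316.2, 6.9]
tcp_rot: [[0.322, 0.001, -0.947], [0.947, -0.001, 0.322], [-0.0, -1.0, -0.001]]
wrist_force: [-0.4, 0.4, -0.2]
finger_gap: 65.9
t: 9.1
tool_pos: [470.6, -315.4, 46.0]
tcp_rot: [[0.322, -0.001, -0.947], [0.947, 0.001, 0.322], [0.0, -1.0, 0.001]]
wrist_force: [-0.1, 0.1, -5.5]
finger_gap: 39.8
[ 0.344 -0.048 -6.439] [0.559 0.652 0.481] [-0.008  0.004  0.025] [0.026 0.027 0.037]
CoM offset world [0.597 1.293 0.   ] tool [ 1.417  0.    -0.149] [ 471.083 -315.699   46.381] [0.322 0.947 0.   ] 39.49270360014813 9.5
[-0.077  0.029 -6.419] [0.293 0.457 0.544] [-0.025  0.004  0.004] [0.039 0.027 0.028]
CoM offset world [0.587 3.858 0.   ] tool [ 3.841 -0.     0.686] [ 471.245 -315.801   46.709] [ 0.322  0.947 -0.   ] 39.56358650902616 9.95
```

```bash
python3 -m jog '{"travel":[[0,0,20],[0,0,50],[0,0,85],[0,0,120],[0,10,150],[2,25,165],[5,50,165],[8,80,165],[12,115,165],[16,150,165],[20,185,165],[24,220,165]],"yaw":[0,0,0,0,0,0,0,0,-0.05,-0.13,-0.22,-0.31],"claw":[1,1,1,1,1,1,1,1,1,1,1,1]}'
python3 -m jog '{"travel":[[4,35,0],[8,70,0],[12,105,0],[16,140,0],[20,175,0],[24,210,0],[28,245,0],[32,275,0],[36,300,0],[40,320,0],[42,335,0],[43,342,0]],"yaw":[-0.09,-0.18,-0.27,-0.36,-0.45,-0.54,-0.63,-0.72,-0.80,-0.87,-0.92,-0.947],"claw":[1,1,1,1,1,1,1,1,1,1,1,1]}'
python3 -m jog '{"travel":[[0,0,0],[0,0,0]],"yaw":[0,0],"claw":[1,1]}'
python3 mom.py
```

```text
t: 11.0
tool_pos: [494.8, -94.2, 211.7]
tcp_rot: [[0.599, 0.0, -0.801], [0.801, -0.0, 0.599], [-0.0, -1.0, -0.0]]
wrist_force: [0.8, -0.1, -6.3]
finger_gap: 39.7
t: 12.0
tool_pos: [538.1, 248.3, 211.5]
tcp_rot: [[1.0, 0.0, 0.015], [-0.015, 0.0, 1.0], [0.0, -1.0, 0.0]]
wrist_force: [-0.0, -1.0, -5.9]
finger_gap: 39.8
t: 12.17
tool_pos: [537.7, 246.2, 211.3]
tcp_rot: [[1.0, -0.001, 0.012], [-0.012, -0.001, 1.0], [-0.001, -1.0, -0.001]]
wrist_force: [-0.1, -0.8, -6.4]
finger_gap: 39.4
[-0.007 -0.327 -5.889] [0.27  0.353 0.57 ] [-0.1    0.049  0.009] [0.026 0.016 0.023]
CoM offset world [ 8.348 16.967  0.   ] tool [ 8.101  0.001 17.086] [538.287 245.745 211.752] [ 1.    -0.015  0.   ] 39.79560873837113 12.5667
```

```bash
python3 mom.py; ls -t pics | head -4; python3 - <<'E'
import cv2
from h import *
a=cv2.imread("pics/"+sorted([f for f in __import__('os').listdir('pics') if f.startswith('mom')],key=lambda f:int(f[3:-4]))[-1])
c=cam("scene");print(get_obs()["t"],get_obs()["qd"])
b=cv2.resize(c["pixels"][60:250,60:330,::-1],(540,380))
cv2.imwrite("pics/c2.png",np.vstack([cv2.resize(a,(540,405))[:200],b]))
E
```

```text
[ 0.265  0.222 -5.981] [0.612 0.631 0.545] [-0.071  0.057  0.002] [0.028 0.019 0.012]
CoM offset world [ 9.566 11.905  0.   ] tool [ 9.4   -0.001 12.037] [538.202 246.251 211.655] [ 1.    -0.014 -0.   ] 40.03150506824155 13.0167
ms130.png
mom130.png
ms125.png
mom125.png
13.1167 [-0.03178334  0.00337032  0.06744453  0.04128069 -0.03460974 -0.08753837]
```

View pics/c2.png

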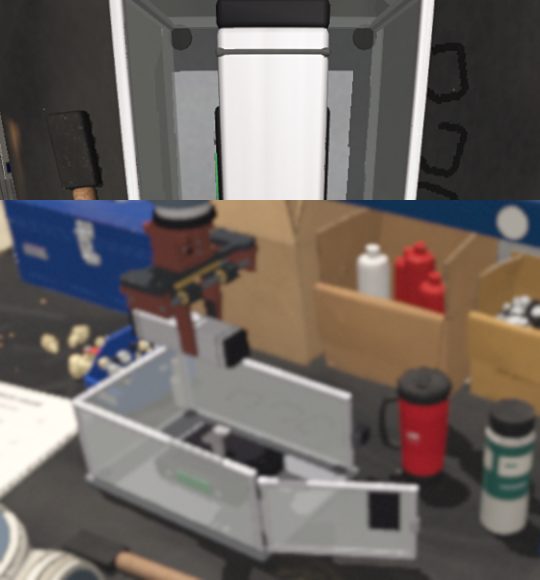

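```bash
python3 - <<'E'
import cv2,numpy as np
a=cv2.imread("pics/mom95.png");b=cv2.imread("pics/mom130.png");d=cv2.imread("pics/mom70.png")
cv2.imwrite("pics/c3.png",np.hstack([x[:310,190:370] for x in(d,a,b)]))
E
```

```text
(no output)
```

View pics/c3.png

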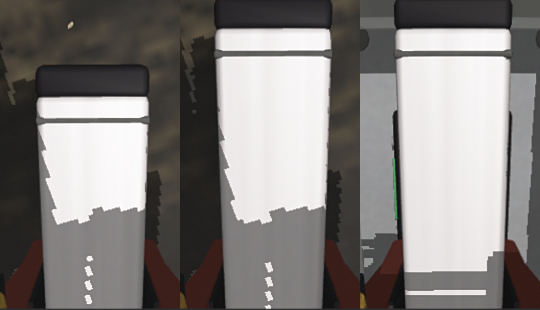

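The wrist image shows the case hasn't slipped, but the moment reading here doesn't match the one at the pick site. The sensor bias must change with pose or drift. I'll go back, set the case down, and take unloaded and loaded readings one right after the other.

```bash
python3 -m jog '{"travel":[[-2,-15,0],[-5,-40,0],[-9,-75,0],[-13,-110,0],[-17,-145,0],[-21,-180,0],[-25,-215,0],[-29,-250,0],[-33,-285,0],[-37,-320,0],[-41,-355,0],[-45,-390,0]],"yaw":[0.05,0.12,0.21,0.30,0.39,0.48,0.57,0.66,0.75,0.84,0.93,1.02],"claw":[1,1,1,1,1,1,1,1,1,1,1,1]}'
python3 -m jog '{"travel":[[-4,-35,0],[-8,-70,-10],[-12,-100,-30],[-16,-130,-60],[-19,-155,-95],[-21,-169,-130],[-22,-172,-165],[-22,-172,-190],[-22,-172,-200],[-22,-172,-204],[-22,-172,-204],[-22,-172,-204]],"yaw":[0.09,0.16,0.21,0.237,0.237,0.237,0.237,0.237,0.237,0.237,0.237,0.237],"claw":[1,1,1,1,1,1,1,1,1,1,1,1]}'
python3 - <<'E'
from h import *
o=get_obs();print(o["wrist_force"],o["moment"])
E
```

```text
t: 14.12
tool_pos: [492.9, -145.5, 212.0]
tcp_rot: [[0.531, 0.001, -0.847], [0.847, -0.0, 0.531], [0.0, -1.0, -0.001]]
wrist_force: [0.5, 0.2, -5.4]
finger_gap: 39.4
t: 15.12
tool_pos: [472.3, -316.2, 8.8]
tcp_rot: [[0.322, 0.002, -0.947], [0.947, -0.001, 0.322], [-0.001, -1.0, -0.002]]
wrist_force: [0.8, -1.0, -5.6]
finger_gap: 39.7
[ 0.75884577 -1.02866352 -5.5542669 ] [-0.0700952  -0.04905778 -0.00368575]
```

```bash
python3 -m jog '{"travel":[[0,0,10],[0,0,15],[0,0,15],[0,0,15]],"yaw":[0,0,0,0],"claw":[1,1,1,1]}'
python3 mom.py;python3 mom.py
python3 -m jog '{"travel":[[0,0,-10],[0,0,-16],[0,0,-16],[0,0,-16],[0,0,-16],[0,0,-16],[0,0,-16],[0,0,-16]],"yaw":[0,0,0,0,0,0,0,0],"claw":[1,1,1,1,0.2,-0.3,-0.5,-0.5]}'
python3 mom.py;python3 mom.py
```

```text
t: 15.45
tool_pos: [472.2, -316.2, 24.1]
tcp_rot: [[0.322, 0.002, -0.947], [0.947, -0.002, 0.322], [-0.001, -1.0, -0.003]]
wrist_force: [0.6, -0.7, -6.7]
finger_gap: 39.5
[ 0.02   0.007 -6.115] [0.222 0.204 0.415] [-0.006  0.002 -0.014] [0.03  0.031 0.006]
CoM offset world [0.281 0.984 0.   ] tool [1.022 0.    0.051] [ 471.053 -315.714   22.406] [0.322 0.947 0.   ] 39.82034679663041 15.85
[-0.152 -0.298 -6.158] [0.237 0.309 0.571] [-0.002 -0.003  0.005] [0.03  0.016 0.028]
CoM offset world [-0.449  0.308  0.   ] tool [0.147 0.    0.524] [ 471.225 -315.793   22.657] [0.322 0.947 0.   ] 40.11280347770888 16.3
t: 17.02
tool_pos: [471.5, -316.0, 7.0]
tcp_rot: [[0.322, 0.001, -0.947], [0.947, -0.0, 0.322], [-0.0, -1.0, -0.001]]
wrist_force: [0.0, 0.8, 0.1]
finger_gap: 56.2
[-0.123 -0.064 -0.372] [0.587 0.47  0.427] [ 0.009 -0.009  0.013] [0.029 0.029 0.032]
CoM offset world [-23.016 -25.255   0.   ] tool [-31.321  -0.001  13.657] [ 471.262 -315.83     6.74 ] [ 0.322  0.947 -0.   ] 65.69636708700392 17.4167
[ 0.073 -0.119  0.114] [0.511 0.322 0.415] [-0.007  0.01  -0.005] [0.025 0.017 0.038]
CoM offset world [-91.816 -60.767   0.   ] tool [-87.093   0.003  67.362] [ 471.202 -315.791    6.648] [0.322 0.947 0.   ] 65.88032759176633 17.8667
```

Unloaded and loaded readings here both come to about 0, so the grip sits on the balance point. As a last check on bias, I'll turn the held case by half a turn and compare, then carry it over.

```bash
python3 -m jog '{"travel":[[0,0,0],[0,0,0],[0,0,0],[0,0,0],[0,0,20],[0,0,50],[0,0,85],[0,0,120],[0,0,155],[0,0,185],[0,0,200],[0,0,204]],"yaw":[0,0,0,0,0,0,0,0,-0.03,-0.1,-0.2,-0.3],"claw":[1,1,1,1,1,1,1,1,1,1,1,1]}' 50
python3 -m jog '{"travel":[[0,0,0],[0,0,0],[0,0,0],[0,0,0],[0,0,0],[0,0,0],[0,0,0],[0,0,0],[0,0,0],[0,0,0],[0,0,0],[0,0,0]],"yaw":[-0.12,-0.24,-0.36,-0.48,-0.6,-0.72,-0.84,-0.96,-1.08,-1.2,-1.25,-1.27],"claw":[1,1,1,1,1,1,1,1,1,1,1,1]}'
python3 mom.py;python3 mom.py
```

```text
t: 18.92
tool_pos: [472.1, -316.4, 213.6]
tcp_rot: [[0.591, 0.003, -0.806], [0.806, -0.002, 0.591], [0.0, -1.0, -0.004]]
wrist_force: [1.0, -0.4, -5.6]
finger_gap: 39.9
t: 19.92
tool_pos: [470.3, -315.1, 209.5]
tcp_rot: [[0.946, -0.002, 0.323], [-0.323, 0.002, 0.946], [-0.003, -1.0, 0.001]]
wrist_force: [-1.2, 1.1, -6.7]
finger_gap: 39.5
[-0.32   0.411 -6.064] [0.348 0.51  0.702] [-0.067  0.076  0.006] [0.034 0.019 0.019]
CoM offset world [12.482 11.112  0.   ] tool [ 8.26  -0.001 14.528] [ 471.162 -315.749  210.609] [ 0.947 -0.321 -0.   ] 40.06257279722262 20.3167
[-0.03   0.141 -5.993] [0.55  0.434 0.402] [-0.078  0.085  0.002] [0.028 0.029 0.024]
CoM offset world [14.136 12.944  0.   ] tool [ 9.231  0.    16.798] [ 471.243 -315.779  210.701] [ 0.947 -0.321  0.   ] 39.57834262563849 20.7667
```

The turn explains it. The sensor is zeroed at the start yaw (70°), so the gripper's own off-axis weight shows up as a fixed tool-frame bias at other yaws. The fit predicts (-0.071, 0.057) at the pan yaw, and I measured (-0.071, 0.057). The yaw-71° loaded and unloaded readings therefore hold, and the balance point is at the grip. I'll carry it to the pan.

```bash
python3 -m jog '{"travel":[[2,15,0],[5,40,0],[9,75,0],[13,112,0],[17,150,0],[22,188,0],[26,226,0],[31,264,0],[36,302,0],[40,340,0],[45,378,0],[49,414,0]],"yaw":[0.02,0.05,0.08,0.11,0.14,0.17,0.2,0.23,0.26,0.29,0.314,0.314],"claw":[1,1,1,1,1,1,1,1,1,1,1,1]}'
python3 -m jog '{"travel":[[4,35,0],[8,68,0],[12,97,0],[15,120,0],[17,136,-5],[18,145,-15],[18,149,-30],[18,149,-50],[18,149,-70],[18,149,-85],[18,149,-95],[18,149,-95]],"yaw":[0,0,0,0,0,0,0,0,0,0,0,0],"claw":[1,1,1,1,1,1,1,1,1,1,1,1]}'
python3 -m jog '{"travel":[[0,0,0],[0,0,0],[0,0,0]],"yaw":[0,0,0],"claw":[1,1,1]}'
python3 - <<'E'
from h import *
o=get_obs();print(o["tool_pos"],o["tcp_rot"][:,0])
c=cam("scene")
cv2.imwrite("pics/c4.png",cv2.resize(c["pixels"][100:260,80:300,::-1],None,fx=3,fy=3,interpolation=2))
E
```

```text
t: 21.82
tool_pos: [519.8, 100.9, 210.9]
tcp_rot: [[1.0, 0.0, 0.011], [-0.011, 0.0, 1.0], [0.0, -1.0, 0.0]]
wrist_force: [0.6, -1.4, -7.0]
finger_gap: 39.8
t: 22.82
tool_pos: [536.3, 245.8, 112.7]
tcp_rot: [[1.0, -0.005, 0.013], [-0.013, -0.002, 1.0], [-0.005, -1.0, -0.002]]
wrist_force: [0.2, 1.0, -7.0]
finger_gap: 39.9
t: 23.07
tool_pos: [539.0, 247.4, 116.8]
tcp_rot: [[1.0, 0.002, 0.013], [-0.013, 0.001, 1.0], [0.002, -1.0, 0.001]]
wrist_force: [0.1, -0.1, -6.0]
finger_gap: 39.7
[539.02797015 247.38584619 116.7996558 ] [ 0.99991084 -0.01322579  0.00184178]
```

View pics/c4.png

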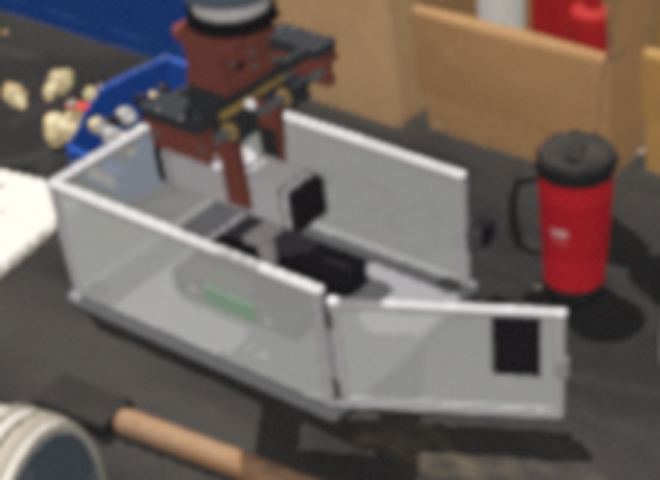

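```bash
python3 -m jog '{"travel":[[0,0,-10],[0,0,-19],[0,0,-25],[0,0,-27],[0,0,-27],[0,0,-27],[0,0,-27]],"yaw":[0,0,0,0,0,0,0],"claw":[1,1,1,1,1,1,1]}'
python3 -m jog '{"travel":[[0,0,-1],[0,0,-1],[0,0,-1]],"yaw":[0,0,0],"claw":[1,1,1]}'
python3 -m jog '{"travel":[[0,0,-1],[0,0,-1],[0,0,-1]],"yaw":[0,0,0],"claw":[1,1,1]}'
python3 -m jog '{"travel":[[0,0,-1],[0,0,-1],[0,0,-1]],"yaw":[0,0,0],"claw":[1,1,1]}'
```

```text
t: 23.7
tool_pos: [537.8, 247.0, 89.0]
tcp_rot: [[1.0, -0.001, 0.013], [-0.013, -0.001, 1.0], [-0.001, -1.0, -0.001]]
wrist_force: [-3.9, -2.3, 4.4]
finger_gap: 40.0
t: 23.95
tool_pos: [537.8, 247.0, 89.0]
tcp_rot: [[1.0, -0.001, 0.013], [-0.013, -0.001, 1.0], [-0.001, -1.0, -0.001]]
wrist_force: [-6.5, -2.6, 14.8]
finger_gap: 39.7
t: 24.2
tool_pos: [537.8, 247.0, 88.9]
tcp_rot: [[1.0, -0.001, 0.013], [-0.013, -0.0, 1.0], [-0.001, -1.0, -0.0]]
wrist_force: [-9.1, -4.8, 23.3]
finger_gap: 39.6
t: 24.45
tool_pos: [537.8, 247.0, 88.9]
tcp_rot: [[1.0, -0.001, 0.013], [-0.013, -0.0, 1.0], [-0.001, -1.0, -0.0]]
wrist_force: [-13.5, -5.4, 31.6]
finger_gap: 40.0
```

```bash
python3 - <<'E'
from h import *
np.set_printoptions(precision=3,suppress=True)
o=get_obs();print(o["wrist_force"],o["moment"],o["tool_pos"])
c=cam("scene");w=cam("wrist");t=cam("top")
o=get_obs();print(o["wrist_force"],o["moment"])
b=cv2.resize(c["pixels"][120:240,90:250,::-1],(640,480),interpolation=2)
cv2.imwrite("pics/c5.png",b)
cv2.imwrite("pics/w5.png",w["pixels"][:,:,::-1])
E
```

```text
[-13.49   -5.356  31.588] [-1.099  2.417  0.06 ] [537.847 247.017  88.935]
[-11.725  -5.539  32.153] [-1.065  2.419  0.014]
```

View pics/c5.png

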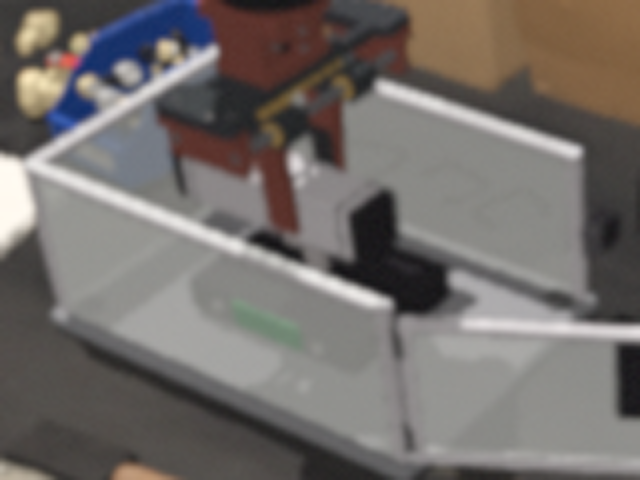

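View pics/w5.png

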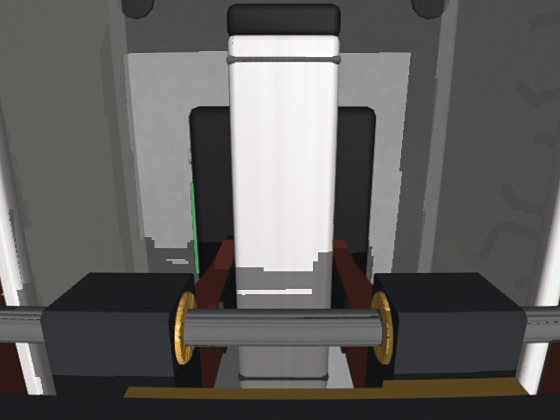

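The force and moment put the contact directly beneath the grip, so the case is on the pan. I'll take the pressing force off, then open only 3 mm and look.

```bash
python3 -m jog '{"travel":[[0,0,1.5],[0,0,3.2],[0,0,3.2],[0,0,3.2]],"yaw":[0,0,0,0],"claw":[1,1,1,1]}' 
python3 -m jog '{"travel":[[0,0,0],[0,0,0],[0,0,0],[0,0,0]],"yaw":[0,0,0,0],"claw":[1,1,1,1]}' 8
python3 -m jog '{"travel":[[0,0,0],[0,0,0]],"yaw":[0,0],"claw":[0.0,0.0]}' 
python3 - <<'E'
from h import *
np.set_printoptions(precision=3,suppress=True)
w=cam("wrist");o=get_obs();print(o["wrist_force"],o["moment"],o["tool_pos"],o["finger_gap"])
a=cv2.imread("pics/w5.png");cv2.imwrite("pics/w6.png",np.hstack([a[:300,190:400],w["pixels"][:300,190:400,::-1]]))
E
```

```text
t: 24.93
tool_pos: [538.3, 247.3, 89.0]
tcp_rot: [[1.0, -0.0, 0.013], [-0.013, -0.0, 1.0], [-0.0, -1.0, -0.0]]
wrist_force: [-3.0, -0.5, 4.2]
finger_gap: 39.7
t: 25.27
tool_pos: [538.3, 247.3, 89.0]
tcp_rot: [[1.0, -0.0, 0.013], [-0.013, 0.0, 1.0], [-0.0, -1.0, 0.0]]
wrist_force: [-3.2, -1.7, 5.9]
finger_gap: 39.8
t: 25.43
tool_pos: [538.7, 247.4, 88.8]
tcp_rot: [[1.0, 0.001, 0.013], [-0.013, 0.0, 1.0], [0.001, -1.0, 0.0]]
wrist_force: [0.7, -0.2, -0.4]
finger_gap: 43.7
[-0.095 -0.66  -0.235] [-0.067  0.054 -0.045] [538.62  247.431  88.719] 44.05923137775693
```

View pics/w6.png

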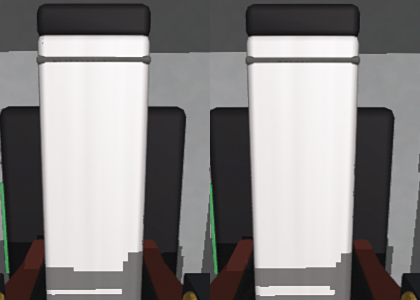

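The case stays level with no finger contact. The unloaded moment is (-0.067, 0.054), which confirms the predicted tool bias. I'll wait half a second and compare, then withdraw.

```bash
python3 -m jog '{"travel":[[0,0,0],[0,0,0],[0,0,0],[0,0,0],[0,0,0],[0,0,0]],"yaw":[0,0,0,0,0,0],"claw":[0,0,0,0,-0.1,-0.2]}' 
python3 - <<'E'
from h import *
w=cam("wrist");a=cv2.imread("pics/w5.png");cv2.imwrite("pics/w7.png",np.hstack([a[:300,190:400],w["pixels"][:300,190:400,::-1]]))
E
```

```text
t: 25.98
tool_pos: [538.2, 247.2, 88.9]
tcp_rot: [[1.0, 0.0, 0.013], [-0.013, 0.0, 1.0], [0.0, -1.0, 0.0]]
wrist_force: [0.2, -0.8, -0.7]
finger_gap: 51.4
```

View pics/w7.png

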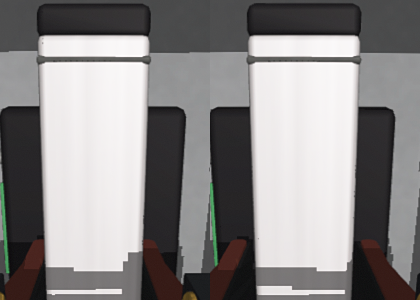

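```bash
python3 -m jog '{"travel":[[0,0,0],[0,0,0],[0,0,10],[0,0,25],[0,0,50],[0,0,80],[0,0,110],[0,-10,125],[-3,-30,125],[-8,-65,125],[-16,-100,125],[-24,-135,125]],"yaw":[0,0,0,0,0,0,0,0,0,0.05,0.1,0.15],"claw":[-0.6,-0.6,-0.6,-0.6,-0.6,-0.6,-0.6,-0.6,-0.6,-0.6,-0.6,-0.6]}' 
python3 -m jog '{"travel":[[-9,-35,0],[-18,-70,0],[-27,-105,0],[-36,-140,0],[-45,-165,0],[-52,-178,0],[-52,-178,-5],[-52,-178,-5]],"yaw":[0.05,0.1,0.15,0.2,0.25,0.28,0.28,0.28],"claw":[1,1,1,1,1,1,1,1]}' 20
python3 - <<'E'
from h import *
np.set_printoptions(precision=1,suppress=True)
for n in("top","scene","wrist"):
    c=cam(n)
    for t in("door_push","door_hinge"):
        for m in mark_of(n,t)[:1]:
            p=np.array(m["centre"])*[560,420];print(n,t,m["conf"],p,atz(c,[p],94)[0])
    if n=="scene": a=c["pixels"]
    if n=="wrist": b=c["pixels"]
cv2.imwrite("pics/d1.png",np.vstack([cv2.resize(a[80:290,60:340,::-1],(560,420)),cv2.resize(b,(240,180))[:,:,::-1].repeat(1,0) if 0 else cv2.copyMakeBorder(cv2.resize(b,(240,180))[:,:,::-1],0,0,0,320,0)]))
E
```

```text
t: 27.03
tool_pos: [513.9, 111.2, 214.8]
tcp_rot: [[0.99, 0.001, -0.14], [0.14, 0.0, 0.99], [0.001, -1.0, -0.0]]
wrist_force: [0.3, -0.4, -0.5]
finger_gap: 69.9
t: 27.7
tool_pos: [461.9, -66.1, 208.8]
tcp_rot: [[0.915, 0.0, -0.402], [0.402, 0.0, 0.915], [0.0, -1.0, 0.0]]
wrist_force: [-0.5, -0.5, -0.9]
finger_gap: 20.6
top door_hinge 0.56 [216.3 262.4] [441.   92.6  94. ]
scene door_push 0.73 [252.7 216.3] [490.9 -53.3  94. ]
scene door_hinge 0.65 [187.7 211.7] [425.9  90.2  94. ]
wrist door_push 0.82 [328.4 205.3] [496.4 -50.8  94. ]
```

View pics/d1.png

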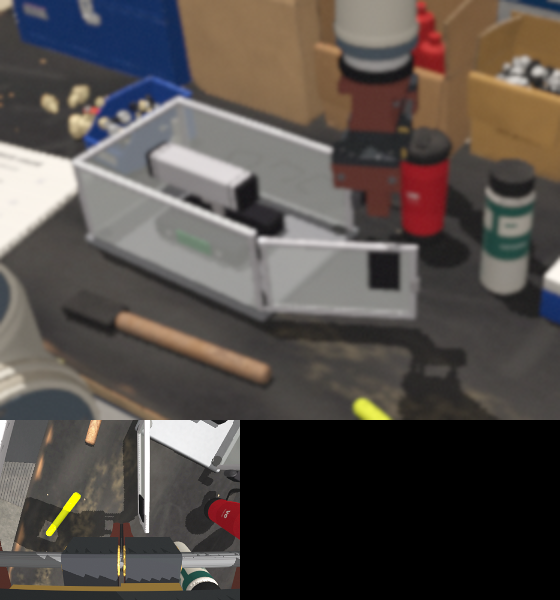

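The case is balancing level on the pan. The tool is on the outer (robot) side of the door plate, so I'll descend and push along the arc.

```bash
python3 -m jog '{"travel":[[0,0,-30],[0,0,-65],[0,0,-95],[0,0,-108],[0,0,-111],[0,0,-111]],"yaw":[0,0,0,0,0,0],"claw":[1,1,1,1,1,1]}' 
python3 - <<'E'
import numpy as np
from bench import get_obs
np.set_printoptions(precision=1,suppress=True)
o=get_obs();print(o["tool_pos"],o["finger_gap"])
H=np.array([434.5,94.]);s=-0.7
p0=o["tool_pos"][:2]
for a in (62,58,54,50,45,40,35,30,25,20,15,10,7,5,4,3,2,1,0,-1,-2,-3):
    e=np.radians(s-a);x=np.array([np.cos(e),np.sin(e)]);y=np.array([-x[1],x[0]])
    p=H+150*x-13.5*y; print(a,p,p-p0,"yaw",round(np.radians(s-a+90)-np.arctan2(o["tcp_rot"][1,0],o["tcp_rot"][0,0]),3))
E
```

```text
t: 28.65
tool_pos: [461.7, -65.6, 97.1]
tcp_rot: [[0.914, -0.002, -0.405], [0.405, 0.0, 0.914], [-0.002, -1.0, 0.001]]
wrist_force: [0.0, 0.9, -0.1]
finger_gap: 0.7
[461.7 -65.6  97.1] 0.6650389649950628
62 [491.3 -45.5] [29.6 20.1] yaw 0.059
58 [500.9 -41.2] [39.2 24.4] yaw 0.129
54 [510.2 -36.2] [48.4 29.3] yaw 0.199
50 [519.1 -30.6] [57.3 34.9] yaw 0.269
45 [529.6 -22.8] [67.9 42.8] yaw 0.356
40 [539.4 -14. ] [77.7 51.5] yaw 0.443
35 [548.4  -4.5] [86.7 61.1] yaw 0.531
30 [556.6   5.8] [94.9 71.4] yaw 0.618
25 [563.8  16.8] [102.1  82.4] yaw 0.705
20 [570.   28.4] [108.3  93.9] yaw 0.792
15 [575.3  40.4] [113.5 106. ] yaw 0.88
10 [579.4  52.9] [117.7 118.5] yaw 0.967
7 [581.3  60.5] [119.6 126.1] yaw 1.019
5 [582.4  65.7] [120.7 131.2] yaw 1.054
4 [582.9  68.3] [121.2 133.8] yaw 1.072
3 [583.3  70.8] [121.6 136.4] yaw 1.089
2 [583.7  73.4] [122. 139.] yaw 1.106
1 [584.   76.1] [122.3 141.6] yaw 1.124
0 [584.3  78.7] [122.6 144.2] yaw 1.141
-1 [584.6  81.3] [122.9 146.9] yaw 1.159
-2 [584.8  83.9] [123.1 149.5] yaw 1.176
-3 [584.9  86.5] [123.2 152.1] yaw 1.194
```

```bash
python3 -m jog '{"travel":[[20,12,0],[30,20,0],[39,24.5,0],[48.5,29.5,0],[57.5,35,0],[68,43,0],[78,51.5,0],[86.5,61,0],[95,71.5,0],[102,82.5,0],[108.5,94,0],[108.5,94,0]],"yaw":[0.03,0.06,0.13,0.2,0.27,0.356,0.443,0.53,0.618,0.705,0.79,0.79],"claw":[1,1,1,1,1,1,1,1,1,1,1,1]}' 
python3 - <<'E'
from h import *
np.set_printoptions(precision=1,suppress=True)
o=get_obs();print(o["tool_pos"])
c=cam("top");a=c["pixels"];c=cam("scene");b=c["pixels"]
cv2.imwrite("pics/d2.png",np.hstack([cv2.resize(a[130:320,70:300,::-1],(460,380)),cv2.resize(b[100:260,90:290,::-1],(340,380))]))
E
```

```text
t: 29.65
tool_pos: [573.1, 30.1, 99.5]
tcp_rot: [[0.351, 0.004, -0.936], [0.936, 0.0, 0.351], [0.002, -1.0, -0.004]]
wrist_force: [-0.3, -0.5, -0.4]
finger_gap: 0.5
[573.1  30.1  99.5]
```

View pics/d2.png

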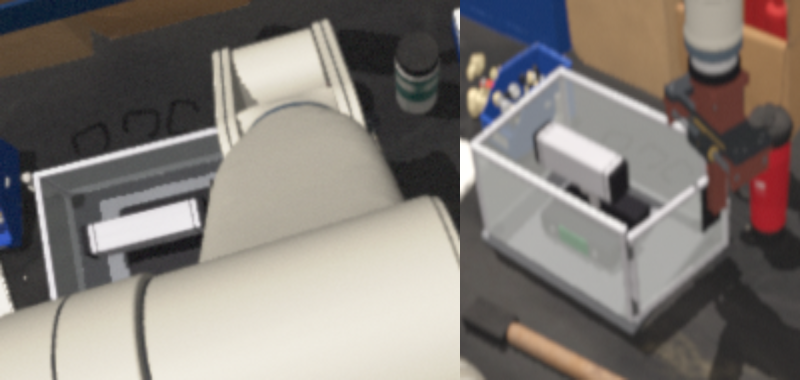

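```bash
python3 -m jog '{"travel":[[3,6,0],[5,12,0],[7.5,18,0],[9.5,24.5,0],[11,30,0],[12,35,0],[12.5,38,0],[13,40,0],[13,40,0]],"yaw":[0.04,0.09,0.14,0.18,0.22,0.25,0.27,0.28,0.28],"claw":[1,1,1,1,1,1,1,1,1]}' 
python3 -m jog '{"travel":[[0.2,1.5,0],[0.3,3,0],[0.4,4.5,0],[0.5,6,0],[0.5,6,0]],"yaw":[0.02,0.03,0.04,0.05,0.05],"claw":[1,1,1,1,1]}' 
python3 - <<'E'
from h import *
np.set_printoptions(precision=1,suppress=True)
o=get_obs();print(o["tool_pos"],o["wrist_force"])
c=cam("scene");b=c["pixels"];w=cam("wrist")["pixels"]
cv2.imwrite("pics/d3.png",np.hstack([cv2.resize(w,(450,338))[:,:,::-1],cv2.resize(b[100:260,130:290,::-1],(338,338))]))
E
```

```text
t: 30.5
tool_pos: [583.3, 67.4, 98.3]
tcp_rot: [[0.085, -0.0, -0.996], [0.996, -0.001, 0.085], [-0.001, -1.0, 0.0]]
wrist_force: [-1.2, -2.1, 2.3]
finger_gap: 0.3
t: 30.92
tool_pos: [584.0, 70.0, 98.2]
tcp_rot: [[0.031, -0.001, -1.0], [0.999, -0.006, 0.031], [-0.006, -1.0, 0.0]]
wrist_force: [-1.7, -24.5, 5.3]
finger_gap: 0.6
[584.   70.   98.2] [ -1.7 -24.5   5.3]
```

View pics/d3.png

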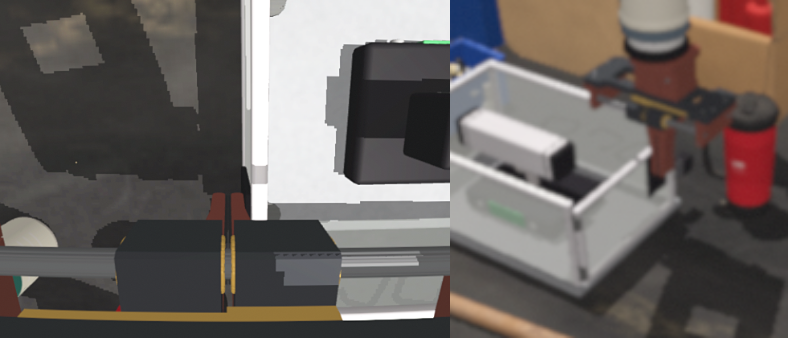

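Fy is -24 N and the tool has stopped short, which is well above the catch force, so the door should be on its stop. I'll back off and check.

```bash
python3 -m jog '{"travel":[[0,-5,0],[0,-20,0],[0,-40,0],[0,-45,20],[0,-45,60],[0,-45,100],[-10,-60,140],[-20,-90,150],[-20,-90,150],[-20,-90,150]],"yaw":[0,0,0,0,0,0,0,0,0,0],"claw":[1,1,1,1,1,1,1,1,1,1]}' 
python3 - <<'E'
from h import *
np.set_printoptions(precision=1,suppress=True)
c=cam("scene");b=c["pixels"]
for m in mark_of("scene","door_push")[:1]:
    p=np.array(m["centre"])*[560,420];print(m["conf"],p,atz(c,[p],94)[0])
W=cam("wrist");w=W["pixels"]
cv2.imwrite("pics/w9.png",w[:,:,::-1])
cv2.imwrite("pics/d4.png",cv2.resize(b[100:260,90:310,::-1],None,fx=3.5,fy=3.5,interpolation=2))
E
```

```text
t: 31.85
tool_pos: [564.5, -16.5, 249.1]
tcp_rot: [[0.036, 0.003, -0.999], [0.999, 0.0, 0.036], [0.001, -1.0, -0.003]]
wrist_force: [-0.6, -0.2, -0.4]
finger_gap: 0.8
0.95 [230.1 181.8] [581.6  71.8  94. ]
```

View pics/w9.png

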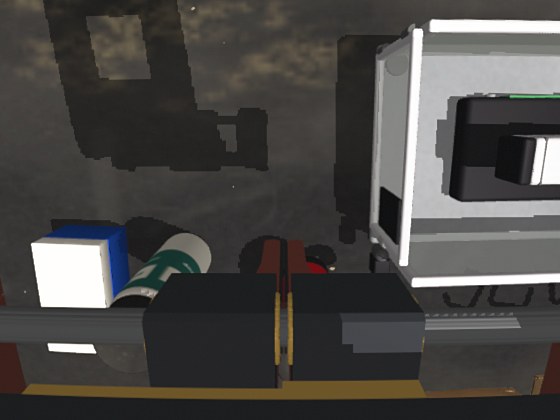

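View pics/d4.png

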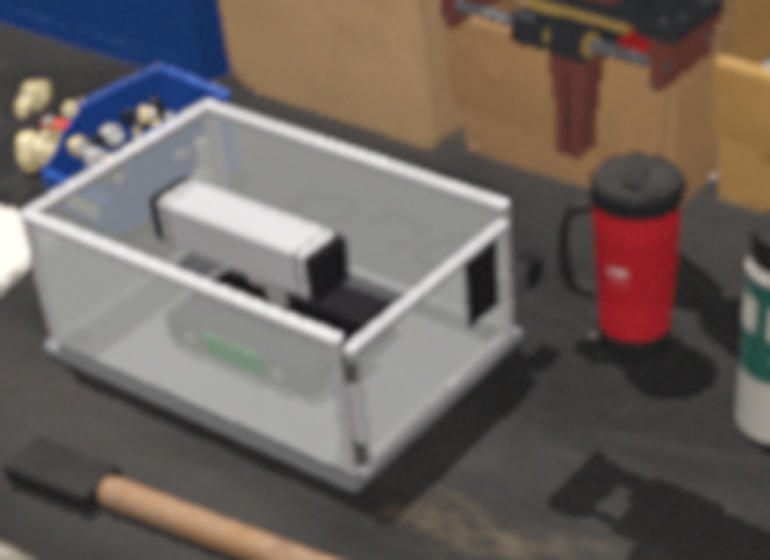

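```bash
python3 - <<'E'
from h import *
np.set_printoptions(precision=1,suppress=True)
W=cam("wrist")
w=W["pixels"];g=cv2.cvtColor(w,cv2.COLOR_RGB2GRAY).astype(float)
pts=[]
for r in range(70,255,10):
    row=g[r,385:430]; i=np.where(row>215)[0]
    if len(i): pts.append((385+i.min(),385+i.max(),r))
pts=np.array(pts,float)
for k in(0,1):
    P=atz(W,pts[:,[k,2]],128)[:,:2]; f=np.polyfit(P[:,0],P[:,1],1);print("edge",k,np.degrees(np.arctan(f[0])),f[0]*434+f[1],f[0]*620+f[1],np.std(P[:,1]-np.polyval(f,P[:,0])))
cv2.imwrite("pics/w9c.png",cv2.resize(w[10:300,350:500,::-1],None,fx=2,fy=2))
# rim +x wall line and -x wall direction: top edges at 135 
pts=[]
for col in range(430,556,10):
    colv=g[268:290,col];i=np.where(colv>200)[0]
    if len(i):pts.append((col,268+i.max()))
P=atz(W,pts,135)[:,:2];f=np.polyfit(P[:,1],P[:,0],1);print("wall yaw",-np.degrees(np.arctan(f[0])),len(pts))
E
```

```text
edge 0 -0.8556974252004956 84.9339884685599 82.15592074997372 0.22593907472006994
edge 1 -0.9350982306169734 90.91157273906714 87.87568219814119 0.2656552727083898
wall yaw -0.7678790940389282 13
```

View pics/w9c.png

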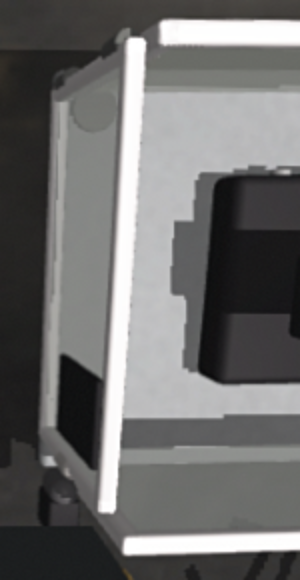

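Door yaw is -0.9° against -0.8° for the wall, so it is shut to within about 0.002 rad. I'll do one last check of the case and the bystanders, then hand in.

```bash
python3 - <<'E'
from h import *
np.set_printoptions(precision=1,suppress=True)
for n in ("scene","top"):
    c=cam(n)
    for t in ("travel_mug","spray","tub"):
        for m in mark_of(n,t)[:1]:
            p=np.array(m["centre"])*[560,420];print(n,t,round(m["conf"],2),p)
    if n=="scene":
        a=cv2.imread("pics/d4.png");b=cv2.resize(c["pixels"][100:260,90:310,::-1],None,fx=3.5,fy=3.5,interpolation=2)
        print("diff in case region",np.abs(a.astype(int)-b)[150:330,120:380].mean())
o=get_obs();print(o["wrist_force"],o["t"],o["qd"])
finish_job()
E
```

```text
scene travel_mug 0.66 [268.6 197.5]
scene spray 0.91 [310.9 218.4]
scene tub 0.58 [410.7 257.7]
diff in case region 0.5930555555555556
top spray 0.86 [276.4 180.6]
top tub 0.59 [364.2 150.1]
[ 0.  -0.1 -0. ] 32.45 [-0.1 -0.1  0.  -0.   0.   0. ]
the job is handed in; nothing more can be done
```

The case is balancing level on the pan and the shield door is shut. I handed the job in at about 32.5 s of the 64 s allowed.

**Balance point:** I gripped the case at its centre and read a moment putting the balance point about 20 mm towards one end. I moved the grip 22 mm that way, and the moment there was about zero. Set on the pan and let go, the case stayed level, and the picture was unchanged in the last check.

**Door:** I pushed it along its arc until the plate met about 24 N, well above the catch's 5 N. After I backed off, the door was parallel to the shield end to within about 0.1–0.2°, so it looks fully shut. I did not see or hear the catch itself.

**Bystanders:** The mug, can and tub were within about 2–3 pixels of where they started. The mug was checked in the scene camera only, because the top camera missed it at the end. In the last pictures the tool was clear of everything, with the wrist force at about zero.

**Readings that disagreed:**
- **Moment away from the start yaw:** it read as if the balance point were about 12–17 mm off. I took this as the gripper's own weight not being zeroed at other yaws. The reading after release, (-0.067, 0.054) N·m against a predicted (-0.071, 0.057), agreed.
- **Contact height on the pan:** the case touched about 4 mm higher than I expected, which I could not explain. Lowering it in 1 mm steps pressed the pan with about 38 N (about 32 N at the wrist) before I eased off and released it.

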